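# Re-pin the sample slide at its second stop

### The job

Pull the red-handled detent pin up until the sample slide is free, move the slide to the right to its second stop - whose hole is hidden under the slide, so find it by feel with the pin - and push the pin down through both holes until its flange sits fully home on the blue block. Do not force the pin down (never more than a firm hand push), keep the vial standing in its well on the slide, and leave the other things on the bench alone.

Things in the scene. Friction and masses are not known exactly. Their poses are not given: they have to be found in the camera images.
- stand: Fixed low slide stand, 92 x 264 mm, with two guide rails, a steel bar between them and a sliding carriage on top. Origin: centre of its underside, on the bench. Its y axis runs along the slide (to the robot's left, turned 5 to 26 degrees clockwise seen from above), x away from the robot, z up.
- home_hole (a point): Centre of the home hole's mouth in the fixed bar's top, 30 mm above the bench, at y = +45 mm in the stand's frame. The second stop's like hole lies 42 to 68 mm from it straight towards the stand's -y; its exact place is unknown and the carriage hides both. Holes: 16 mm diameter, 1 mm chamfer, 22 mm deep. The bar between is plain, 0.5 mm lower near the second hole; a crack up to 7 mm may cross it.
- carriage (a joint): Position of the aluminium carriage along the stand, m: 0 = over the home hole (at the start), growing as it slides towards the stand's -y (to the right); end stop at 0.080. Friction about 3 N.
- plate_under (a point): On the carriage: point of the bushing's axis at the underside of the plate (84 x 174 x 10 mm), 32 mm above the bench. The plate reaches 84 mm to the +y side of this point and 90 mm to its -y side.
- bushing_top (a point): On the carriage: centre of the top of the blue bushing block (36 x 36 mm), 62 mm above the bench. The vertical hole through block and plate, 15.6 mm in diameter and 30 mm long, takes the pin. Two sprung balls 9 mm below this point snap into the pin's groove; off the groove they drag on the shank with about 2 N, so a raised pin does not fall.
- slide_knob (a point): On the carriage: middle of a small black knob, 19 mm in diameter, 74 mm to the -y side of the bushing, top 66 mm above the bench; the carriage may be pushed by it or by the raised pin.
- pin: Steel detent pin with red handle, loose, upright, about 70 g, at the start fully home in the bushing and home hole. Origin: on its axis, at the underside of its flange (26 mm diameter, 4 mm thick), which rests on the blue block when home; z up. Leaving the detent takes 6 to 14 N. Raised 23 to 28 mm it frees the carriage and is still guided by the bushing.
- pin_tip (a point): Centre of the flat end of the pin's shank, 52 mm below the pin's origin. The shank is 14 mm in diameter, the end 11.6 mm with a 1.2 mm chamfer; the groove lies 9 mm below the origin.
- vial: Small clear vial with black cap and white contents, 28 mm in diameter, 55 mm high, loose in a black ring well (10 mm deep) on the carriage, 62 mm to the +y side of the bushing. Origin: centre of its base.
- pin_handle (a point): Centre of the pin's red round handle, an upright cylinder 24 mm in diameter and 24 mm high, 32 mm above the pin's origin on its axis (so its sides can be gripped from any direction, from above); a steel button on it ends 48 mm above the origin, and a thin neck of 13 mm diameter joins it to the flange.
- brown_bottle: Brown bottle with grey cap, 86 mm in diameter, 190 mm high, bystander. Origin: centre of its base.
- beaker: Clear beaker, 57 mm in diameter, 69 mm high, bystander. Origin: centre of its base.
- amber_vial: Amber vial with red cap, 33 mm in diameter, 80 mm high, bystander. Origin: centre of its base.

How it is judged (in metres and radians):
On the way, in this order (a step that is already met when the one before it is completed fails the run):
1. the pin has been raised at least 22 mm, out of the home hole (z of pin in the frame of bushing_top above 0.022 m), for 0.1 s.
2. the carriage has been moved at least 35 mm towards the second stop (value of joint carriage above 0.035 m), for 0.1 s.
At the end, for the whole second after the job is handed in: The pin is upright and at rest in the bushing with its flange within 2.5 mm of the blue block's top (its axis within 3 mm of the bushing's), the carriage stands at the second stop (38 to 72 mm from home), and the vial stands upright in its well (z of pin in the frame of bushing_top below 0.0025 m and horizontal distance between pin and bushing_top below 0.003 m and angle between pin's own z axis and vertical below 0.06 rad and value of joint carriage between 0.038 and 0.072 m and linear speed of pin below 0.01 m/s and angle between vial's own z axis and vertical below 0.2 rad and z of vial in the frame of bushing_top below -0.012 m and horizontal distance between vial and bushing_top below 0.073 m); the robot touches nothing.
It fails at once if the pin is forced against the slide stand: all contact forces between them add up to more than 80 N (the sprung balls alone make about 12 N, a 10 N push about 40 N) (contact force between pin and stand above 80 N).
It fails at once if the vial is tipped by more than 30 degrees (angle between vial's own z axis and vertical above 0.52 rad).
It fails at once if another thing on the bench is moved by more than 25 mm (distance of any of brown_bottle, beaker, amber_vial from where it was at the start of the episode above 0.025 m).
It also fails if it takes over 72 s, if anything falls off the work surface, if the arm or the gripper's body presses on something with over 40 N, if the wrist force passes 120 N, or if a joint passes its speed limit or range.

### The arm

A 6-joint arm with a two-finger parallel gripper is mounted at the origin on a cart in front of the work surface, level with it; the furniture and walls round the work are solid. World frame = base frame: x ahead of the robot, y to its left, z up, the work surface at z = 0. Lengths are in mm, angles in degrees, forces in N, time in s.
With the tool pointing down it reaches from about 375 to 900 mm from the base axis. Payload 3.1 kg.
Tool frame: the origin (TCP) lies midway between the tips of the shut fingers; the grasp point (between the pads) lies r.grasp_offset behind it (r.grasp_offset is the distance from the TCP to the grasp point, in mm); z points along the fingers, y is the line along which they close (so a half turn about z gives the same grasp; the last joint's range is limited). The gripper opens to 85 mm and grips with 20 to 120 N. Pads are 22 mm wide; open, the fingers measure 114 mm over their backs; the gripper's body (76 mm by 85 mm) begins 54 mm behind the grasp point. The pads swing forward as they close: fully open they stand 13 mm farther back than shut.
Start: joints at [60.934, 30.224, 82.088, -0, 67.689, -10.227], TCP at [201.776, 591.509, 211.01] pointing down, gripper open.
Joint ranges: [-176.69, 176.69], [-43.24, 126.21], [12.49, 139.97], [-82, 262], [0, 151.66], [-163.58, 163.58]. Speed limits (degrees/s): [159.86, 159.86, 180, 180, 180, 180].

### API

Orientations are given as a 3x3 rotation matrix whose columns are the frame's x, y, z axes.
In Python, from station import status, imaging, r gives the robot as it stands.
- The arm moves only by the tool send_rows, never from a script. Its argument "moves" is a list of rows, each a list of 5 numbers: the shift along the tool's x, y, z in mm, then the turn about the tool's z in rad, then the closure in counts, from 0 (fully open) to 255 (shut). A call has 1 to 20 rows; each row is the pose to reach, as a shift and turn from the pose commanded when the call began, along the tool's axes at that moment; what a row does not reach only later rows make up. A row lasts 1/8 s, in which the tool goes at most 62.5 mm and 10.7 degrees, less where a joint would pass 70% of its speed; a pose out of reach is approached as far as the arm can. A call with a gripper value outside its range is refused whole. The fingers move at their own pace and stop on an object; the grip force is fixed at half the most. Time passes only in rows, so rows that repeat a pose let the fingers close. It gives the time, the measured TCP pose, the force, the opening and the grip force at its end, in the units of the state.
- status.get_state(): the state, without advancing time (a new reading comes with each control period).
- imaging.read_camera(name): name is "side" or "top"; returns the picture (420x560x3 uint8, red, green, blue); there is no depth.
- imaging.camera_info(name): a dict with "fov_y" (degrees; the focal length in pixels is half the picture's height over the tangent of half this angle, whatever the lens; pixels are square), "cx", "cy" (the principal point, pixels), "world_to_cam" (4x4, takes a point from world to camera coordinates). Camera axes: x right, y up, looking along -z (the intrinsics and any distortion apply to the point x, -y, -z); pixel columns grow to the right and rows downward; lengths in mm; the calibration is good to about 2 mm. A picture is of the moment at which its call begins. camera_info takes no time and is no camera call.
- r.sign_off(): hands the job in; it is judged then, once.
The state is a dict: "clock": time; "q": joint angles; "joint_vel": joint speeds; "effort": joint torques, N m; "ee_pos": TCP position; "orientation": TCP orientation; "contact_force": force on the tool from outside, world axes, zero at the start; "ft_torque": the same for the moment, N m; "opening": finger opening in mm; "gripper_force": force on a finger pad.
Only numpy, scipy, OpenCV 4.12 (cv2) and the standard library are available. Lean on these libraries where they do the work, as an engineer would, in place of code of your own. Each camera call takes 0.05 s, during which the arm holds its last target. There are 200 camera calls.

## Working session

There is one attempt and no reset: what is moved stays moved. The work goes in short steps, Python scripts to look and compute and a tool call to move; the robot and the scene stay as the last step left them, time stands still between calls to the robot, and variables do not carry over. Pictures are saved under pics/ and viewed, at most 10 in all, crops included, and the job is handed in when it is done.

Besides the shell and the picture viewer there is one more tool, called after "Emit:" as name(argument=value, ...), one argument or row to a line, values as JSON. send_rows: Moves the arm, as the interface text tells. Its arguments: {"type":"object","properties":{"moves":{"type":"array"}},"required":["moves"]}

```bash
mkdir -p pics
python3 - <<'E'
from station import status, imaging, r
import cv2
for n in("side","top"):
    cv2.imwrite(f"pics/{n}0.png",imaging.read_camera(n)[:,:,::-1]); print(n,imaging.camera_info(n))
s=status.get_state(); print(s, r.grasp_offset)
E
```

```text
side {'fov_y': 56.05389452695516, 'cx': 277.36397372373887, 'cy': 211.1690701227287, 'world_to_cam': array([[ 9.99922444e-01, -7.57001663e-04, -1.24311530e-02,
        -4.82352393e+02],
       [ 1.15604089e-02,  4.27722505e-01,  9.03836166e-01,
        -4.15469818e+01],
       [ 4.63287844e-03, -9.03909777e-01,  4.27698084e-01,
        -1.00748583e+03],
       [ 0.00000000e+00,  0.00000000e+00,  0.00000000e+00,
         1.00000000e+00]])}
top {'fov_y': 54.157212903030306, 'cx': 276.0275839971996, 'cy': 211.86686243895866, 'world_to_cam': array([[ 1.25382263e-02, -9.99574242e-01, -2.63463033e-02,
        -1.05669035e+02],
       [ 9.93673147e-01,  9.51461724e-03,  1.11906876e-01,
        -5.16820191e+02],
       [-1.11608556e-01, -2.75827279e-02,  9.93369379e-01,
        -8.74618958e+02],
       [ 0.00000000e+00,  0.00000000e+00,  0.00000000e+00,
         1.00000000e+00]])}
{'clock': 0.1, 'q': array([ 6.09348249e+01,  3.02728433e+01,  8.21487619e+01,  1.26107768e-03,
        6.76892690e+01, -1.02270509e+01]), 'joint_vel': array([ 0.00754719, -0.2113282 , -0.28738799, -0.00147383, -0.0312203 ,
        0.05155014]), 'effort': array([-5.24402531e-04, -4.43304884e+01, -1.78585070e+01, -2.50762887e-04,
        3.88108136e-03, -1.26951156e-05]), 'ee_pos': array([201.43959118, 590.93413446, 210.14161767]), 'orientation': array([[-9.46431738e-01,  3.22902535e-01, -9.57885971e-04],
       [ 3.22903751e-01,  9.46430314e-01, -1.68153112e-03],
       [ 3.63601660e-04, -1.90075939e-03, -9.99998127e-01]]), 'contact_force': array([-0.12995664,  0.03828979,  0.07783926]), 'ft_torque': array([-0.00206554,  0.01030709, -0.05436905]), 'gripper_force': 0.0, 'opening': 85.19302235405159} 18.700000000000003
```

View pics/side0.png

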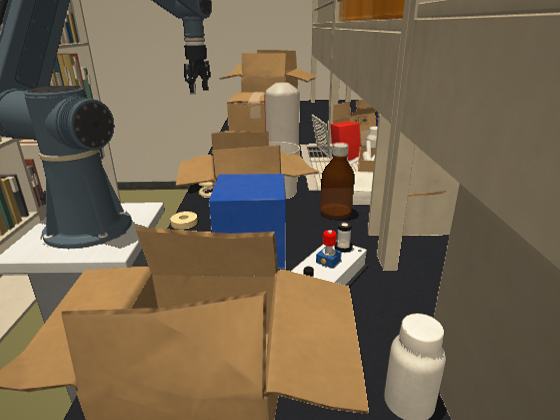

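View pics/top0.png

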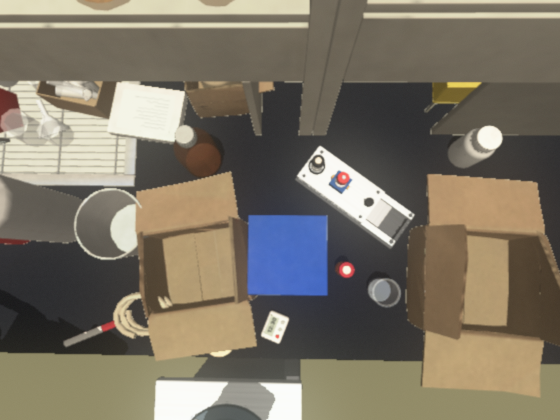

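```bash
cat > h.py <<'E'
import numpy as np
from station import status, imaging, r
def info(n):
    i=imaging.camera_info(n); f=210/np.tan(np.radians(i["fov_y"]/2)); return f,i["cx"],i["cy"],i["world_to_cam"]
def ray(n,u,v):
    f,cx,cy,T=info(n); d=np.array([(u-cx)/f,-(v-cy)/f,-1]); R=T[:3,:3]; return -R.T@T[:3,3], R.T@d
def at_z(n,u,v,z):
    o,d=ray(n,u,v); return o+d*(z-o[2])/d[2]
def tri(u1,v1,u2,v2):
    o1,d1=ray("side",u1,v1); o2,d2=ray("top",u2,v2)
    s=np.linalg.lstsq(np.c_[d1,-d2],o2-o1,rcond=None)[0]
    a,b=o1+s[0]*d1,o2+s[1]*d2; return (a+b)/2,np.linalg.norm(a-b)
def proj(n,p):
    f,cx,cy,T=info(n); c=T[:3,:3]@p+T[:3,3]; return cx-f*c[0]/c[2], cy+f*c[1]/c[2]
E
python3 - <<'E'
import cv2,numpy as np
a=cv2.imread("pics/top0.png")[135:255,270:430]; cv2.imwrite("pics/topc.png",cv2.resize(a,None,fx=5,fy=5,interpolation=cv2.INTER_CUBIC))
a=cv2.imread("pics/side0.png")[205:295,270:390]; cv2.imwrite("pics/sidec.png",cv2.resize(a,None,fx=6,fy=6,interpolation=cv2.INTER_CUBIC))
E
```

```text
(no output)
```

View pics/topc.png

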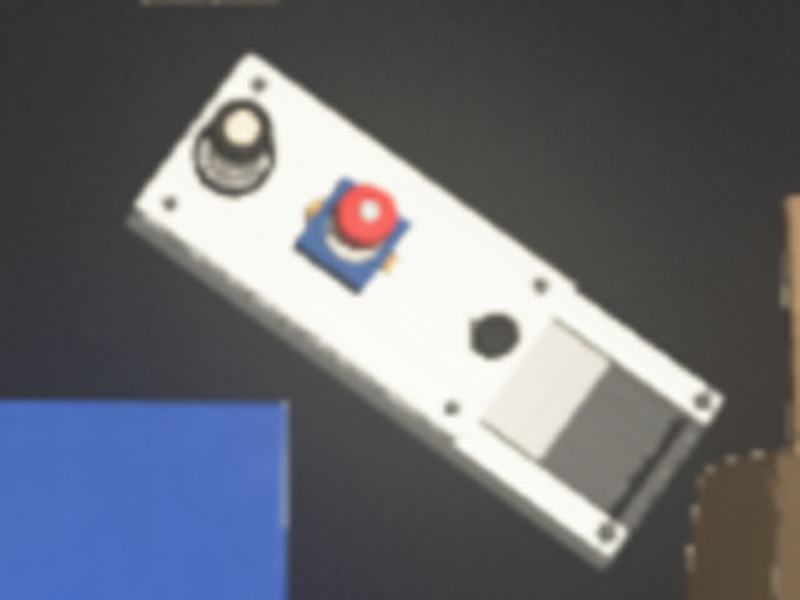

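View pics/sidec.png

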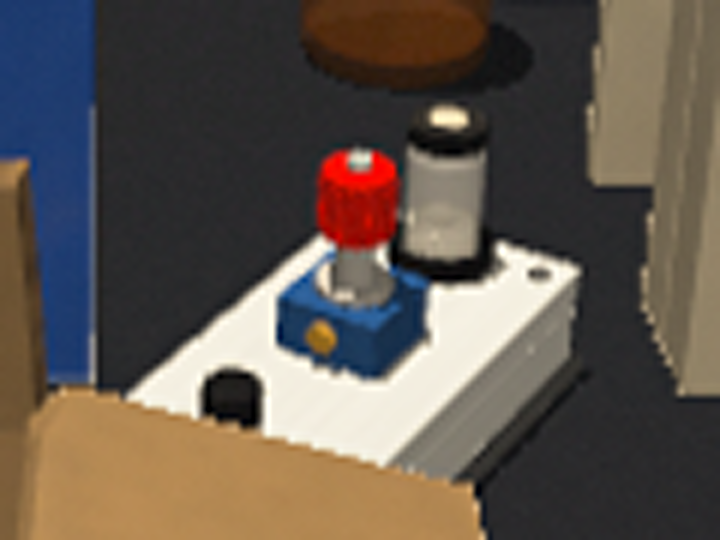

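Run:
```python
from h import *
c=lambda x,y:(x/5+269.6,y/5+134.6)
print("button",tri(360/6+269.6,157/6+204.6,*c(371,211)))
print("vialcap",tri(449/6+269.6,117/6+204.6,*c(242,127)))
print("button z=110 top",at_z("top",*c(371,211),110))
P={k:at_z("top",*c(*v),42)[:2] for k,v in dict(A=(252,55),B=(133,207),C=(577,284),D=(455,438)).items()}
print(P); 
for a,b in("AB","AC","BD","CD"):
    d=P[b]-P[a]; print(a,b,np.linalg.norm(d),np.degrees(np.arctan2(d[1],d[0])))
print("flange z62-66",at_z("top",*c(353,238),62))
print("knob",at_z("top",*c(495,333),66),"vial",at_z("top",*c(242,127),97))
print("rail ends z42",at_z("top",*c(722,402),42),at_z("top",*c(605,568),42))
for nm,u,v in(("box corner TR",328,216),("box corner TL",248,216),("box BR",327,295)):
    for z in(0,100,200,300): print(nm,z,at_z("top",u,v,z).round())
for u,v in((213,195),(286,195),(217,176),(284,176),(286,268)): print([at_z("side",u,v,z).round() for z in (0,200,300)])
print(ray("top",0,0)[0],ray("side",0,0)[0])
```

```text
button (array([ 581.39848397, -237.3336828 ,  109.87711754]), np.float64(1.2110618469222914))
vialcap (array([ 618.18937566, -186.59032841,   97.48718542]), np.float64(0.6322265272740093))
button z=110 top [ 580.75651191 -237.27990982  110.        ]
{'A': array([ 663.62693697, -195.05506997]), 'B': array([ 595.43709115, -143.34456787]), 'C': array([ 563.04213117, -335.04475104]), 'D': array([ 495.79048468, -281.96093139])}
A B 85.5793847872819 142.82581504019842
A C 172.37869347821572 -125.69784475504612
B D 170.7159700091584 -125.71107780766255
C D 85.67774427471055 141.71486802146535
flange z62-66 [ 578.70678466 -236.24012023   62.        ]
knob [ 538.00186394 -294.82625239   66.        ] vial [ 617.98286029 -186.60334402   97.        ]
rail ends z42 [ 512.42221289 -395.83268572   42.        ] [ 441.00461802 -344.79089099   42.        ]
box corner TR 0 [ 513. -216.    0.]
box corner TR 100 [ 502. -207.  100.]
box corner TR 200 [ 492. -197.  200.]
box corner TR 300 [ 482. -187.  300.]
box corner TL 0 [511. -36.   0.]
box corner TL 100 [501. -45. 100.]
box corner TL 200 [491. -55. 200.]
box corner TL 300 [481. -65. 300.]
box BR 0 [ 338. -214.    0.]
box BR 100 [ 346. -204.  100.]
box BR 200 [ 355. -195.  200.]
box BR 300 [ 363. -185.  300.]
[array([288., 203.,  -0.]), array([ 374., -271.,  200.]), array([ 418., -508.,  300.])]
[array([508., 197.,   0.]), array([ 499., -275.,  200.]), array([ 495., -510.,  300.])]
[array([278., 369.,  -0.]), array([ 368., -177.,  200.]), array([ 414., -450.,  300.])]
[array([505., 361.,   0.]), array([ 497., -181.,  200.]), array([ 494., -453.,  300.])]
[array([ 500., -195.,   -0.]), array([ 495., -497.,  200.]), array([ 492., -648.,  300.])]
[ 417.26028889 -124.831076    923.87143638] [ 487.4628428  -893.2708539   462.45522714]
```

Run:
```python
from h import *
print("flap",tri(317,178,235,173),tri(290,160,137,190))
print("box",tri(217,176,248,216),tri(286,195,328,296), tri(286,195,328,216))
for z in(0,300,400,500): print("shelf edge",z,at_z("top",200,81,z).round(), "post",at_z("top",302,135,z).round(),at_z("top",262,135,z).round())
print("bin",tri(268,92,80,200),tri(298,92,145,225))
```

```text
flap (array([579.40394553, -21.61878057, 135.51360245]), np.float64(4.396476697287975)) (array([534.1666572 , 175.29929303, 118.84932543]), np.float64(29.508261547095387))
box (array([422.62917299, -68.10116177, 174.01032248]), np.float64(143.83330261935936)) (array([ 426.16833034, -202.13280803,  177.15516804]), np.float64(149.76606666634356)) (array([ 498.1377598 , -199.78610262,  167.93874638]), np.float64(5.3693585265598))
shelf edge 0 [830.  84.   0.] post [ 700. -157.    0.] [700. -64.   0.]
shelf edge 300 [696.  16. 300.] post [ 608. -147.  300.] [608. -84. 300.]
shelf edge 400 [651.  -6. 400.] post [ 578. -143.  400.] [577. -91. 400.]
shelf edge 500 [607. -29. 500.] post [ 547. -140.  500.] [547. -97. 500.]
bin (array([481.68780528, 192.83004542, 303.61285114]), np.float64(41.28330459480876)) (array([500.16220649,  88.47686705, 312.81703214]), np.float64(71.90083066981623))
```

Emit:
send_rows(
  moves=[
    [0,0,-180,0,60],
    [0,0,-180,0,110],
    [0,0,-180,0,110],
    [-445,-472,-180,1.3,110],
    [-445,-472,-180,1.3,110],
    [-445,-472,-180,1.3,110],
    [-445,-472,-180,1.3,110],
    [-445,-472,-180,1.3,110],
    [-445,-472,-180,1.3,110],
    [-445,-472,-180,1.3,110],
    [-445,-472,-180,1.3,110],
    [-445,-472,-180,1.3,110],
    [-445,-472,-180,1.3,110],
    [-445,-472,-180,1.3,110],
    [-626.6,-661,10,1.871,110],
    [-626.6,-661,10,1.871,110],
    [-626.6,-661,10,1.871,110],
    [-626.6,-661,10,1.871,110],
    [-626.6,-661,10,1.871,110],
    [-626.6,-661,10,1.871,110],
  ],
)

```text
clock: 2.6
ee_pos: [580.4, -238.6, 196.8]
orientation: [[0.591, 0.807, -0.005], [0.807, -0.591, 0.003], [-0.001, -0.006, -1.0]]
contact_force: [-0.8, -0.2, -0.3]
opening: 48.4
gripper_force: 0.0
```

Emit:
send_rows(
  moves=[
    [0,0,40,0,110],
    [0,0,70,0,110],
    [0,0,70,0,110],
    [0,0,70,0,110],
  ],
)

```text
clock: 3.1
ee_pos: [582.2, -236.4, 132.5]
orientation: [[0.588, 0.809, 0.002], [0.809, -0.588, -0.001], [0.0, 0.002, -1.0]]
contact_force: [0.7, 0.9, 1.1]
opening: 48.9
gripper_force: 0.0
```

Run:
```python
from h import *
import cv2
s=status.get_state(); print(s["ee_pos"],s["contact_force"],s["q"])
a=imaging.read_camera("side")[200:290,270:390,::-1]; b=imaging.read_camera("top")[130:220,290:410,::-1]
f=lambda x:cv2.resize(x,None,fx=4,fy=4,interpolation=cv2.INTER_CUBIC)
cv2.imwrite("pics/c1.png",np.vstack([f(a),f(b)])[:,:]) if 0 else cv2.imwrite("pics/c1.png",cv2.resize(np.hstack([a,b]),None,fx=3.3,fy=3.3,interpolation=cv2.INTER_CUBIC))
```

```text
[ 582.17853526 -236.35672722  132.50942468] [0.74340985 0.93170235 1.11306177] [-3.22748979e+01  3.57364860e+01  8.57695494e+01  7.26206272e-03
  5.83704666e+01  3.72924139e+00]
```

View pics/c1.png

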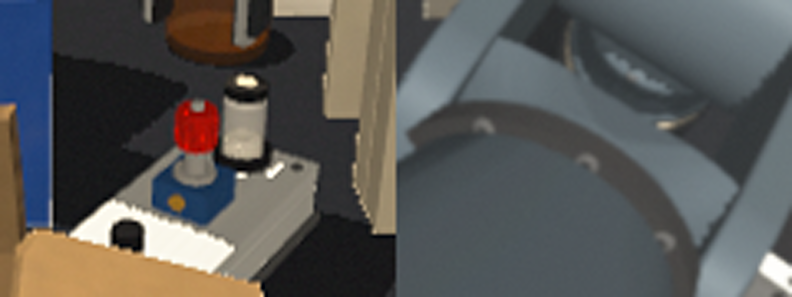

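Run:
```python
from h import *
y=np.array([.809,-.588,0])
for z in(132,140,145,150):
    p=np.array([582.2,-236.4,z]); print(z,[np.round(proj("side",q),1) for q in(p,p-24*y,p+24*y,p-32*y,p+32*y)])
print(proj("side",np.array([581,-237,110.])))
```

```text
132 [array([330.2, 220.1]), array([319. , 216.9]), array([341.7, 223.4]), array([315.4, 215.8]), array([345.7, 224.6])]
140 [array([330.4, 216.2]), array([319.2, 213.1]), array([342. , 219.5]), array([315.5, 212. ]), array([345.9, 220.6])]
145 [array([330.5, 213.8]), array([319.2, 210.7]), array([342.1, 217.1]), array([315.6, 209.6]), array([346.1, 218.2])]
150 [array([330.6, 211.4]), array([319.3, 208.3]), array([342.3, 214.6]), array([315.7, 207.2]), array([346.3, 215.7])]
(np.float64(329.05117205089016), np.float64(230.68345726289422))
```

Emit:
send_rows(
  moves=[
    [-1,-0.6,20,0,110],
    [-1,-0.6,40,0,110],
    [-1,-0.6,52,0,110],
    [-1,-0.6,57,0,110],
    [-1,-0.6,57,0,110],
    [-1,-0.6,57,0,110],
  ],
)

```text
clock: 3.95
ee_pos: [580.8, -237.2, 74.8]
orientation: [[0.588, 0.809, 0.001], [0.809, -0.588, -0.001], [0.0, 0.001, -1.0]]
contact_force: [0.4, 0.1, -0.0]
opening: 48.5
gripper_force: 0.0
```

Emit:
send_rows(
  moves=[
    [0,0,0,0,145],
    [0,0,0,0,160],
    [0,0,0,0,172],
    [0,0,0,0,180],
    [0,0,0,0,190],
    [0,0,0,0,210],
    [0,0,0,0,210],
  ],
)

```text
clock: 4.82
ee_pos: [580.7, -237.2, 74.4]
orientation: [[0.588, 0.809, 0.001], [0.809, -0.588, -0.001], [0.0, 0.001, -1.0]]
contact_force: [0.3, -0.1, 2.9]
opening: 20.8
gripper_force: 58.6
```

Emit:
send_rows(
  moves=[
    [0,0,-2,0,210],
    [0,0,-4,0,210],
    [0,0,-6,0,210],
    [0,0,-8,0,210],
    [0,0,-8,0,210],
  ],
)

```text
clock: 5.45
ee_pos: [579.9, -236.6, 82.9]
orientation: [[0.588, 0.809, -0.001], [0.809, -0.588, 0.0], [-0.0, -0.001, -1.0]]
contact_force: [-2.5, 0.9, 0.9]
opening: 21.3
gripper_force: 60.4
```

Run:
```python
from h import *
import cv2
s=status.get_state(); print(s["ee_pos"],s["contact_force"],s["ft_torque"])
a=imaging.read_camera("side")[190:290,280:390,::-1]
cv2.imwrite("pics/c2.png",cv2.resize(a,None,fx=5.5,fy=5.5,interpolation=cv2.INTER_CUBIC))
```

```text
[ 579.93386633 -236.57656347   82.89592487] [-2.46729042  0.86414427  0.93526839] [ 0.12947374  0.22176125 -0.02674865]
```

View pics/c2.png

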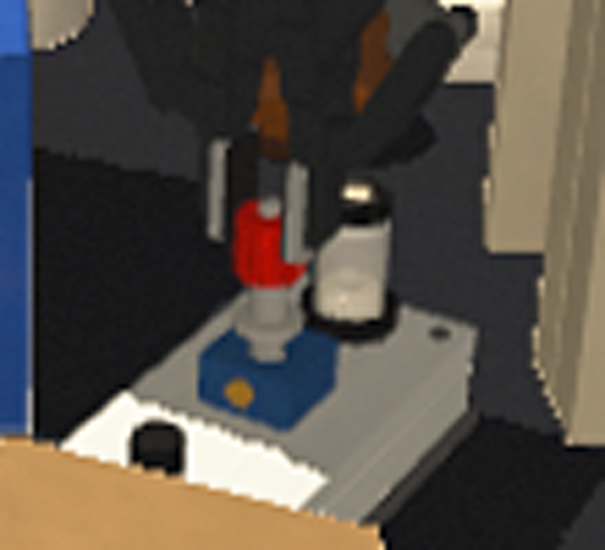

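Emit:
send_rows(
  moves=[
    [0,-0.8,-3,0,210],
    [0,-0.8,-6,0,210],
    [0,-0.8,-9,0,210],
    [0,-0.8,-12,0,210],
    [0,-0.8,-15,0,210],
    [0,-0.8,-17,0,210],
    [0,-0.8,-17,0,210],
    [0,-0.8,-17,0,210],
  ],
)

```text
clock: 6.5
ee_pos: [579.7, -236.4, 99.8]
orientation: [[0.588, 0.809, 0.0], [0.809, -0.588, -0.0], [0.0, 0.0, -1.0]]
contact_force: [0.0, 0.7, 1.3]
opening: 21.1
gripper_force: 60.6
```

Run:
```python
from h import *
import cv2
s=status.get_state(); print(s["ee_pos"],s["contact_force"],s["ft_torque"])
a=imaging.read_camera("side")[190:290,280:390,::-1]
cv2.imwrite("pics/c3.png",cv2.resize(a,None,fx=5.5,fy=5.5,interpolation=cv2.INTER_CUBIC))
```

```text
[ 579.74297314 -236.40887836   99.84254644] [0.00404442 0.7437579  1.33584175] [0.0562873  0.18568973 0.0605372 ]
```

View pics/c3.png

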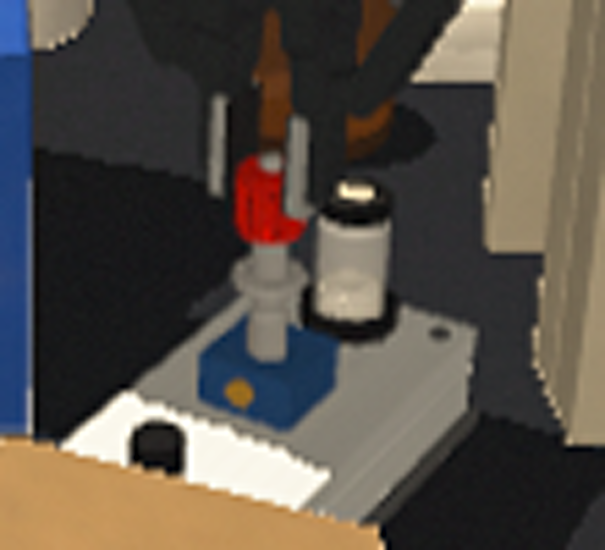

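Emit:
send_rows(
  moves=[
    [-1,0,0,0,210],
    [-2.5,0,0,0,210],
    [-4,0,0,0,210],
    [-5,0,0,0,210],
    [-6,0,0,0,210],
    [-6,0,0,0,210],
  ],
)

```text
clock: 7.3
ee_pos: [576.4, -241.2, 99.1]
orientation: [[0.588, 0.809, 0.001], [0.809, -0.588, 0.0], [0.0, 0.0, -1.0]]
contact_force: [2.4, 2.0, 1.7]
opening: 21.1
gripper_force: 60.5
```

Emit:
send_rows(
  moves=[
    [-2,0,0,0,210],
    [-4,0,0,0,210],
    [-7,0,0,0,210],
    [-10,0,0,0,210],
    [-13,0,0,0,210],
    [-16,0,0,0,210],
    [-19,0,0,0,210],
    [-22,0,0,0,210],
    [-25,0,0,0,210],
    [-28,0,0,0,210],
    [-30,0,0,0,210],
    [-32,0,0,0,210],
    [-32,0,0,0,210],
    [-32,0,0,0,210],
  ],
)

```text
clock: 9.05
ee_pos: [557.3, -267.3, 99.1]
orientation: [[0.588, 0.809, 0.0], [0.809, -0.588, -0.0], [-0.0, 0.0, -1.0]]
contact_force: [2.8, 2.1, 1.6]
opening: 21.3
gripper_force: 60.6
```

Emit:
send_rows(
  moves=[
    [0,0,1,0,210],
    [0,0,2,0,210],
    [0,0,3,0,210],
    [0,0,3,0,210],
  ],
)

```text
clock: 9.55
ee_pos: [557.5, -267.2, 95.8]
orientation: [[0.588, 0.809, 0.0], [0.809, -0.588, -0.0], [0.0, 0.0, -1.0]]
contact_force: [3.0, 1.0, 1.7]
opening: 20.9
gripper_force: 60.6
```

Emit:
send_rows(
  moves=[
    [0,0,0.5,0,210],
    [0,0,1,0,210],
    [0,0,1,0,210],
  ],
)

```text
clock: 9.93
ee_pos: [557.5, -267.2, 95.0]
orientation: [[0.588, 0.809, 0.0], [0.809, -0.588, -0.0], [0.0, 0.001, -1.0]]
contact_force: [2.7, 1.8, 2.4]
opening: 21.0
gripper_force: 60.7
```

Emit:
send_rows(
  moves=[
    [0,0,0.5,0,210],
    [0,0,0.5,0,210],
    [0,0,0.5,0,210],
  ],
)

```text
clock: 10.3
ee_pos: [557.5, -267.2, 94.5]
orientation: [[0.588, 0.809, 0.0], [0.809, -0.588, -0.0], [0.0, 0.0, -1.0]]
contact_force: [3.1, 1.2, 3.0]
opening: 21.7
gripper_force: 60.7
```

Emit:
send_rows(
  moves=[
    [0,0,0.5,0,210],
    [0,0,0.5,0,210],
    [0,0,0.5,0,210],
  ],
)

```text
clock: 10.68
ee_pos: [557.4, -267.2, 94.0]
orientation: [[0.588, 0.809, 0.0], [0.809, -0.588, -0.0], [0.0, 0.0, -1.0]]
contact_force: [4.1, 0.9, 3.9]
opening: 20.9
gripper_force: 60.8
```

Emit:
send_rows(
  moves=[
    [0,0,0.4,0,210],
    [0,0,0.4,0,210],
    [0,0,0.4,0,210],
  ],
)

```text
clock: 11.05
ee_pos: [557.4, -267.2, 94.0]
orientation: [[0.588, 0.809, 0.0], [0.809, -0.588, -0.0], [-0.0, 0.0, -1.0]]
contact_force: [3.9, 0.6, 5.1]
opening: 20.9
gripper_force: 60.9
```

Emit:
send_rows(
  moves=[
    [0,0,0.8,0,210],
    [-1,0,0.8,0,210],
    [-2,0,0.8,0,210],
    [-2,0,0.8,0,210],
  ],
)

```text
clock: 11.55
ee_pos: [556.7, -268.3, 93.8]
orientation: [[0.589, 0.808, 0.001], [0.808, -0.589, 0.001], [0.001, 0.001, -1.0]]
contact_force: [3.9, 3.5, 8.7]
opening: 21.1
gripper_force: 61.2
```

Emit:
send_rows(
  moves=[
    [-1,0,0,0,210],
    [-2,0,0,0,210],
    [-2,0,0,0,210],
  ],
)

```text
clock: 11.92
ee_pos: [555.4, -270.1, 93.7]
orientation: [[0.589, 0.808, 0.001], [0.808, -0.589, 0.0], [0.001, 0.001, -1.0]]
contact_force: [3.7, 2.9, 8.6]
opening: 21.1
gripper_force: 61.2
```

Emit:
send_rows(
  moves=[
    [-1,0,0,0,210],
    [-2,0,0,0,210],
    [-2,0,0,0,210],
  ],
)

```text
clock: 12.3
ee_pos: [554.2, -271.9, 93.7]
orientation: [[0.588, 0.809, 0.001], [0.809, -0.588, 0.0], [0.001, 0.001, -1.0]]
contact_force: [2.6, 2.4, 8.3]
opening: 21.0
gripper_force: 61.2
```

Emit:
send_rows(
  moves=[
    [-1,0,0,0,210],
    [-2,0,0,0,210],
    [-2,0,0,0,210],
  ],
)

```text
clock: 12.68
ee_pos: [553.0, -273.5, 93.7]
orientation: [[0.588, 0.809, 0.001], [0.809, -0.588, -0.0], [0.001, 0.001, -1.0]]
contact_force: [3.6, 2.1, 8.5]
opening: 21.0
gripper_force: 61.2
```

Emit:
send_rows(
  moves=[
    [-1,0,0,0,210],
    [-2,0,0,0,210],
    [-2,0,0,0,210],
  ],
)

```text
clock: 13.05
ee_pos: [551.8, -275.1, 93.7]
orientation: [[0.588, 0.809, 0.001], [0.809, -0.588, -0.0], [0.001, 0.001, -1.0]]
contact_force: [2.7, 2.6, 9.0]
opening: 20.9
gripper_force: 61.2
```

Emit:
send_rows(
  moves=[
    [-1,0,0,0,210],
    [-2,0,0,0,210],
    [-2,0,0,0,210],
  ],
)

```text
clock: 13.42
ee_pos: [550.6, -276.7, 93.7]
orientation: [[0.588, 0.809, 0.001], [0.809, -0.588, -0.0], [0.001, 0.001, -1.0]]
contact_force: [2.9, 2.5, 8.0]
opening: 20.7
gripper_force: 61.2
```

Emit:
send_rows(
  moves=[
    [-1,0,0,0,210],
    [-2,0,0,0,210],
    [-2,0,0,0,210],
  ],
)

```text
clock: 13.8
ee_pos: [549.4, -278.5, 93.7]
orientation: [[0.588, 0.809, 0.001], [0.809, -0.588, -0.0], [0.0, 0.001, -1.0]]
contact_force: [2.5, 1.6, 7.5]
opening: 21.3
gripper_force: 61.2
```

Emit:
send_rows(
  moves=[
    [-1,0,0,0,210],
    [-2,0,0,0,210],
    [-2,0,0,0,210],
  ],
)

```text
clock: 14.18
ee_pos: [548.2, -280.2, 93.6]
orientation: [[0.588, 0.809, 0.001], [0.809, -0.588, -0.0], [0.0, 0.001, -1.0]]
contact_force: [4.3, 2.1, 7.2]
opening: 20.8
gripper_force: 61.2
```

Emit:
send_rows(
  moves=[
    [-1,0,0,0,210],
    [-2,0,0,0,210],
    [-2,0,0,0,210],
  ],
)

```text
clock: 14.55
ee_pos: [547.0, -281.8, 93.5]
orientation: [[0.588, 0.809, 0.001], [0.809, -0.588, -0.0], [0.0, 0.001, -1.0]]
contact_force: [3.7, 1.7, 6.6]
opening: 21.1
gripper_force: 61.1
```

Emit:
send_rows(
  moves=[
    [-1,0,0.3,0,210],
    [-2,0,0.3,0,210],
    [-2,0,0.3,0,210],
  ],
)

```text
clock: 14.92
ee_pos: [545.9, -283.4, 93.3]
orientation: [[0.588, 0.809, 0.001], [0.809, -0.588, -0.0], [0.0, 0.001, -1.0]]
contact_force: [3.3, 1.2, 8.0]
opening: 21.1
gripper_force: 61.2
```

Emit:
send_rows(
  moves=[
    [-1,0,0,0,210],
    [-2,0,0,0,210],
    [-2,0,0,0,210],
  ],
)

```text
clock: 15.3
ee_pos: [544.7, -285.1, 93.1]
orientation: [[0.588, 0.809, 0.001], [0.809, -0.588, -0.0], [0.0, 0.001, -1.0]]
contact_force: [3.3, 0.8, 6.0]
opening: 21.0
gripper_force: 61.0
```

Emit:
send_rows(
  moves=[
    [-1,0,0,0,210],
    [-2,0,0,0,210],
    [-2,0,0,0,210],
  ],
)

```text
clock: 15.68
ee_pos: [543.3, -286.7, 92.7]
orientation: [[0.588, 0.809, 0.0], [0.809, -0.588, -0.0], [-0.0, 0.001, -1.0]]
contact_force: [3.8, 0.5, 5.6]
opening: 21.2
gripper_force: 60.9
```

Emit:
send_rows(
  moves=[
    [0,0,0.5,0,210],
    [0,0,1,0,210],
    [0,0,1,0,210],
  ],
)

```text
clock: 16.05
ee_pos: [543.3, -286.6, 91.5]
orientation: [[0.588, 0.809, 0.0], [0.809, -0.588, -0.0], [0.0, 0.0, -1.0]]
contact_force: [3.9, 0.1, 4.5]
opening: 21.3
gripper_force: 60.8
```

Emit:
send_rows(
  moves=[
    [-1,0,0,0,210],
    [-1,0,0,0,210],
    [-1,0,0,0,210],
  ],
)

```text
clock: 16.42
ee_pos: [542.6, -287.5, 91.4]
orientation: [[0.588, 0.809, 0.0], [0.809, -0.588, -0.0], [-0.0, 0.0, -1.0]]
contact_force: [3.9, -0.3, 3.6]
opening: 21.2
gripper_force: 60.8
```

Emit:
send_rows(
  moves=[
    [0,0.8,1,0,210],
    [0,0.8,2,0,210],
    [0,0.8,3,0,210],
    [0,0.8,3,0,210],
  ],
)

```text
clock: 16.92
ee_pos: [542.9, -287.5, 88.0]
orientation: [[0.588, 0.809, -0.001], [0.809, -0.588, 0.001], [0.0, -0.001, -1.0]]
contact_force: [4.6, 1.9, 1.5]
opening: 20.8
gripper_force: 60.7
```

Emit:
send_rows(
  moves=[
    [0,0.5,1.5,0,210],
    [0.3,0.5,3,0,210],
    [0.3,0.5,4.5,0,210],
    [0.3,0.5,4.5,0,210],
  ],
)

```text
clock: 17.42
ee_pos: [543.3, -287.5, 83.2]
orientation: [[0.588, 0.809, -0.001], [0.809, -0.588, 0.001], [0.0, -0.002, -1.0]]
contact_force: [3.0, 1.6, -0.8]
opening: 21.3
gripper_force: 60.5
```

Emit:
send_rows(
  moves=[
    [0,0.3,1.5,0,210],
    [0,0.3,3,0,210],
    [0,0.3,4.5,0,210],
    [0,0.3,6,0,210],
    [0,0.3,6,0,210],
  ],
)

```text
clock: 18.05
ee_pos: [544.0, -287.8, 77.5]
orientation: [[0.588, 0.809, -0.0], [0.809, -0.588, 0.0], [0.0, -0.0, -1.0]]
contact_force: [1.5, 1.7, -0.8]
opening: 21.1
gripper_force: 60.5
```

Emit:
send_rows(
  moves=[
    [0,0,1,0,210],
    [0,0,2,0,210],
    [0,0,3,0,210],
    [0,0,3,0,210],
  ],
)

```text
clock: 18.55
ee_pos: [543.9, -287.8, 74.9]
orientation: [[0.588, 0.809, -0.0], [0.809, -0.588, 0.0], [0.0, -0.0, -1.0]]
contact_force: [2.1, 3.7, 0.4]
opening: 21.0
gripper_force: 60.5
```

Emit:
send_rows(
  moves=[
    [0,0,0.5,0,210],
    [0,0,0.8,0,210],
    [0,0,0.8,0,210],
    [0,0,0.8,0,210],
  ],
)

```text
clock: 19.05
ee_pos: [544.0, -287.9, 74.7]
orientation: [[0.588, 0.809, -0.0], [0.809, -0.588, 0.0], [0.0, -0.0, -1.0]]
contact_force: [0.7, 3.1, 6.0]
opening: 21.0
gripper_force: 60.9
```

Emit:
send_rows(
  moves=[
    [0,0,0.4,0,210],
    [0,0,0.8,0,210],
    [0,0,0.8,0,210],
  ],
)

```text
clock: 19.42
ee_pos: [544.1, -287.9, 74.7]
orientation: [[0.588, 0.809, 0.0], [0.809, -0.588, -0.0], [0.0, 0.0, -1.0]]
contact_force: [-0.8, 5.0, 8.9]
opening: 20.8
gripper_force: 61.3
```

Emit:
send_rows(
  moves=[
    [0,0,-1.3,0,210],
    [0,0,-1.3,0,180],
    [0,0,-1.3,0,160],
    [0,0,-1.3,0,140],
    [0,0,-1.3,0,110],
    [0,0,-1.3,0,110],
    [0,0,-1.3,0,110],
  ],
)

```text
clock: 20.3
ee_pos: [544.1, -288.1, 74.7]
orientation: [[0.588, 0.809, 0.0], [0.809, -0.588, -0.0], [-0.0, 0.0, -1.0]]
contact_force: [-0.1, -0.9, -0.2]
opening: 48.3
gripper_force: 0.0
```

Run:
```python
from h import *
import cv2
s=status.get_state(); print(s["ee_pos"],s["contact_force"],s["opening"])
a=imaging.read_camera("side")[190:290,270:380,::-1]
cv2.imwrite("pics/c4.png",cv2.resize(a,None,fx=5.5,fy=5.5,interpolation=cv2.INTER_CUBIC))
```

```text
[ 544.0701048  -288.08995863   74.73435041] [-0.14109645 -0.88887072 -0.20231091] 48.298698733699865
```

View pics/c4.png

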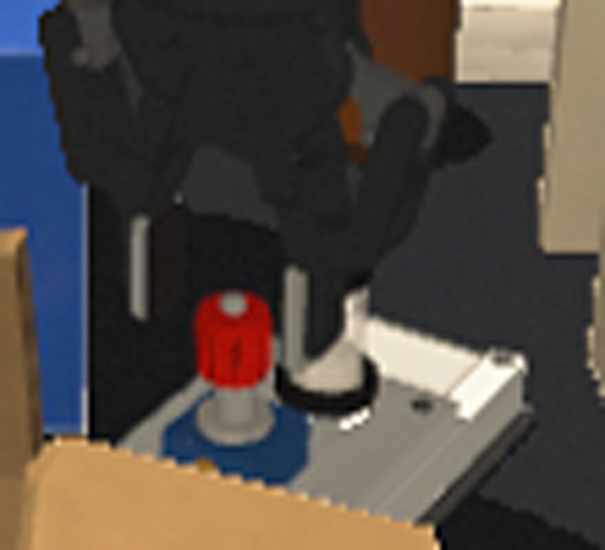

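The pin stands upright with its flange on the blue block (flange near (237,415) in the crop), the gripper is open and clear of it, and the vial is still in its well. Next I retreat upward and check once more.

Emit:
send_rows(
  moves=[
    [0,0,-10,0,110],
    [0,0,-30,0,110],
    [0,0,-60,0,110],
    [0,0,-100,0,110],
    [0,0,-110,0,110],
    [0,0,-110,0,110],
    [0,0,-110,0,110],
  ],
)

```text
clock: 21.22
ee_pos: [543.1, -287.3, 183.4]
orientation: [[0.588, 0.809, -0.002], [0.809, -0.588, 0.002], [0.0, -0.003, -1.0]]
contact_force: [0.1, -0.4, -0.8]
opening: 48.8
gripper_force: 0.0
```

Run:
```python
from h import *
import cv2
s=status.get_state(); print(s["ee_pos"],s["contact_force"])
a=imaging.read_camera("side")[190:290,270:380,::-1]
cv2.imwrite("pics/c5.png",cv2.resize(a,None,fx=5.5,fy=5.5,interpolation=cv2.INTER_CUBIC))
print("button exp",proj("side",np.array([544,-288,110.])))
```

```text
[ 543.14277912 -287.33798635  183.38150401] [ 0.10637201 -0.43496138 -0.81440693]
button exp (np.float64(311.5532441478596), np.float64(244.54637167435223))
```

View pics/c5.png

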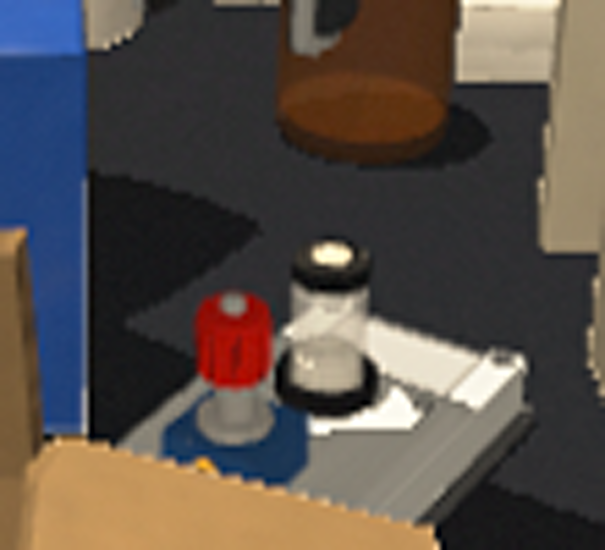

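The pin's button sits at about (312,245) in the full picture, where a fully seated pin should be. The vial is upright in its well and the arm is clear, so I'm handing in.

```bash
python3 -c "
from station import r
print(r.sign_off())"
```

```text
the job is handed in; nothing more can be done
None
```

The job is handed in: the pin is fully home at the second stop, about 62 mm from the home hole, with the vial upright in its well and the arm clear; the sign-off gave no verdict.

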